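# Hold the craft workbox open

## Task

The lamp hangs over the wooden workbox: first swing it aside on its arm, towards the robot, until no part of its round head is over the box any more, with the lid still shut. Then lift the lid with the gripper's fingers and hold it open at 60 degrees so that the weaver can take out her tools; finish while still holding it, as it would drop shut, with the lamp still clear. Leave everything else on the table where it is.

Things in the scene. Friction and masses are not known exactly. Their poses are not given: they have to be found in the camera images.
- workbox: pale wooden workbox fixed to the table, 180 mm deep (its x), 260 mm wide (its y), 90 mm high. Origin: centre of its underside; its -x side is the front (towards the robot), +y its left as the robot sees it, z up. It may stand turned by some 15 degrees
- lid: the box's lid with its handle, 0.25 to 0.5 kg in all: a pale board, 184 x 264 x 10 mm, blue panel on top, hinged along the box's far (+x) top edge; on its front edge a dark steel bar handle: round bar 12 mm thick, 120 mm long, parallel to the box's y, its centre line 43 mm forward of the lid's edge, on a round stay at each end (free gap of 37 mm between bar and lid). Origin: on the hinge pin, middle of the width; axes as the box's when shut
- lid_angle (a joint): angle of the lid in rad: 0 shut, grows as the front edge rises, stop at 1.9; 60 degrees is 1.05. Free-swinging: the lid drops shut by its weight from any angle below about 1.5
- lid_hinge (a point): point on the hinge line, middle of the box's width, 95 mm above the table when shut (mid-thickness of the lid; the pin axis lies 5 mm lower, 90 mm above the table). The pin runs along the box's y. Looks like two brass barrels
- handle_mid (a point): middle of the bar handle, on its centre line: 225 mm from the hinge line; 95 mm above the table when shut
- lamp_arm (a joint): swing of the lamp's arm about its upright post, rad: at 0 the arm points along the lamp base's -y (across the box, to the robot's right); it grows as the head swings towards the robot (clockwise from above); range -0.2 to 1.75. Light friction, stays where it is left; pushing takes about 0.5 N at the head
- lamp_pivot (a point): on the post's axis at the height of the arm, 185 mm above the table; the grey post, 22 mm thick, stands at the box's left on a disc base 110 mm wide, both fixed
- lamp_head (a point): centre of the lamp's white disc-shaped head, 90 mm across, 20 mm thick, 155 to 175 mm above the table, at 240 mm from the post's axis. At the start it hangs over the box's lid
- lamp_grip (a point): middle of the upper part of the orange upright grip rod on top of the lamp head, on its centre line; rod 14 mm thick, standing 193 to 255 mm above the table, this point at 233 mm; straight above the centre of the head, 240 mm from the post's axis; turns with the arm
- basket: small round basket of pale wicker, 120 mm wide, 65 mm high; loose, to be left alone. Origin: centre of its underside
- weaving_base: round plywood basket base, 110 mm wide, 10 mm thick with a 22 mm high stub; loose, to be left alone. Origin: centre of its underside
- mug: blue ceramic mug, 80 mm wide, 85 mm high; loose, to be left alone. Origin: centre of its underside
- glue: white glue bottle, 52 mm wide, 130 mm high; loose, to be left alone. Origin: centre of its underside
- pliers: red-handled pliers lying flat, about 160 mm long; loose, to be left alone. Origin: the pivot of the jaws, on the underside
- yellow_case: closed yellow hard case, 90 x 50 x 45 mm; loose, to be left alone. Origin: centre of its underside
- hoop: pale wooden hoop lying flat, 100 mm wide, 10 mm high; loose, to be left alone. Origin: centre of its underside

How it is judged (in metres and radians):
On the way:
1. the lamp's head is swung clear of the box while the lid is shut (y of lamp_head in the frame of workbox above 0.172 m and value of joint lid_angle below 0.1 rad), for 0.2 s.
At the end, for the whole second after the job is handed in: The lid stands still at 60 degrees, give or take 7, held by the robot's fingers (touching it with at least 0.4 N); the centre of the lamp's head is at least 172 mm to the left of the box's centre line (no overhang); no loose thing has moved 30 mm (y of lamp_head in the frame of workbox above 0.172 m and value of joint lid_angle between 0.925 and 1.17 rad and velocity of joint lid_angle between -0.1 and 0.1 rad/s and contact force between the fingers and lid above 0.4 N and distance of each of basket, weaving_base, mug, glue, pliers, yellow_case, hoop from where it was at the start of the episode below 0.03 m); the arm keeps its last pose, push and grip.
It fails at once if the lid is raised (more than 0.12 rad) while the lamp's head is still over the box (value of joint lid_angle above 0.12 rad and not (y of lamp_head in the frame of workbox above 0.172 m)).
It fails at once if one of the loose things is shifted by 30 mm or more (distance of any of basket, weaving_base, mug, glue, pliers, yellow_case, hoop from where it was at the start of the episode above 0.03 m).
It also fails if it takes over 56 s, if anything falls off the work surface, if the arm or the gripper's body presses on something with over 40 N, if the wrist force passes 120 N, or if a joint passes its speed limit or range.

## Robot

A 6-joint arm with a two-finger parallel gripper is mounted at the origin on the work surface. World frame = base frame: x ahead of the robot, y to its left, z up, the work surface at z = 0. Lengths are in mm, angles in rad, forces in N, time in s.
With the tool pointing down it reaches from about 275 to 1000 mm from the base axis. Payload 8.4 kg.
Tool frame: the origin (TCP) lies on the centre line of the jaws, within the pads' length; the fingertips stand 17 mm ahead of it and the grasp point (between the pads) lies 2 mm behind it (r.tcp_to_tips is the z of the fingertips in the tool frame, in mm); z points along the fingers, y is the direction in which the jaws open and shut (so a half turn about z gives the same grasp; the last joint's range is limited). The gripper opens to 85 mm and grips with 20 to 120 N. Pads are 22 mm wide; open, the fingers measure 114 mm over their backs; the gripper's body (76 mm by 85 mm) begins 54 mm behind the grasp point. The pads swing forward as they close: fully open they stand 13 mm farther back than shut.
Start: joints at [1.107, 0.353, 1.633, -0, 1.155, -0.002], TCP at [278.474, 559.536, 248.281] pointing down, gripper open.
Joint ranges: [-2.63, 2.63], [-0.92, 2.1], [0.06, 2.66], [-1.3, 4.44], [0, 2.69], [-3.02, 3.02]. Speed limits (rad/s): [2.22, 2.22, 2.79, 3.14, 3.14, 3.14].

## Interface

Orientations are given as [roll, pitch, yaw] about the fixed x, y, z axes, in that order (R = Rz(yaw) Ry(pitch) Rx(roll)).
In Python, from rig import r, cams, job gives the robot as it stands.
- The arm moves only by the tool drive_tool, never from a script. Its argument "deltas" is a list of rows, each a list of 4 numbers: the shift along the tool's x, y, z in cm, then the turn about the tool's z in rad. In form: [[x, y, z, roll], ...]. A call has 1 to 12 rows; each row shifts and turns the commanded pose from where the row before left it, along the tool's axes as they then stand; what a row does not reach is not made up. A row lasts 1/12 s, in which the tool goes at most 41.7 mm and 7.16 degrees, less where a joint would pass 70% of its speed; a pose out of reach is approached as far as the arm can. A call with a gripper value outside its range is refused whole. "jaw" is the closure, from 0 (fully open) to 1 (shut), set as the call begins (left out, the last holds). The fingers move at their own pace and stop on an object; "force" is the grip in N (left out, the last holds). Time passes only in rows, so rows that do not move let the fingers close. It gives the time, the measured TCP pose, the force and the opening at its end, in the units of the state.
- r.sense(): the state, without advancing time (a new reading comes with each control period).
- cams.grab_frame(name): name is "scene" or "top"; returns (picture, depth): 480x640x3 uint8, red, green, blue; 480x640 float32, mm along the optical axis (not along the pixel's ray), 0 where there is no reading.
- cams.camera_params(name): a dict with "fx", "fy", "cx", "cy" (pixels), "R" (3x3) and "t" (3): a world point X has camera coordinates R X + t. Camera axes: x right, y down, z forward; pixel columns grow to the right and rows downward; lengths in mm; the calibration is good to about 2 mm. A picture is of the moment at which its call begins. camera_params takes no time and is no camera call.
- job.sign_off(): hands the job in, once; it reports no verdict.
The state is a dict: "clock": time; "qpos": joint angles; "qvel": joint speeds; "joint_efforts": joint torques, N m; "eef_pos": TCP position; "tcp_rot": TCP orientation; "contact_force": force on the tool from outside, world axes, zero at the start; "wrist_torque": the same for the moment, N m; "opening": opening from 0.0 (shut) to 1.0 (fully open).
Only numpy, scipy, OpenCV 4.12 (cv2) and the standard library are available. Lean on these libraries where they do the work, as an engineer would, in place of code of your own. Each camera call takes 0.05 s, during which the arm holds its last target. There are 200 camera calls.

## Working session

There is one attempt and no reset: what is moved stays moved. The work goes in short steps, Python scripts to look and compute and a tool call to move; the robot and the scene stay as the last step left them, time stands still between calls to the robot, and variables do not carry over. Pictures are saved under pics/ and viewed, about 8 in all and at most 12, crops included, and the job is handed in when it is done.

Besides the shell and the picture viewer there is one more tool, called in YAML: its name, and indented under it one key for each argument. drive_tool: Moves the arm, as the interface text tells. Its arguments: {"type":"object","properties":{"deltas":{"type":"array"},"jaw":{"type":"number"},"force":{"type":"number"}},"required":["deltas"]}

```bash
mkdir -p pics; cat > h.py <<'E'
import numpy as np, cv2
from rig import r, cams, job
def px(name,d,u,v,z=None):
    p=cams.camera_params(name);R=np.array(p["R"]);t=np.array(p["t"])
    ray=np.array([(u-p["cx"])/p["fx"],(v-p["cy"])/p["fy"],1.])
    if z is None:
        a=d[v-1:v+2,u-1:u+2];a=a[a>0];return R.T@(ray*np.median(a)-t)
    c=-R.T@t;w=R.T@ray;return c+w*(z-c[2])/w[2]
def save(name,fn):
    im,d=cams.grab_frame(name);cv2.imwrite(fn,im[:,:,::-1]);np.save(name+'.npy',d);return im,d
E
python3 - <<'E'
from h import *
for n in("scene","top"):
    save(n,f'pics/{n}1.png')
    p=cams.camera_params(n);R=np.array(p["R"]);print(n,-R.T@np.array(p["t"]),R[2])
s=r.sense();print(s['clock'],s['eef_pos'],s['tcp_rot'],s['contact_force'])
E
```

```text
scene [1149.20673493  667.08162996 1222.11114174] [-0.44357227 -0.47938671 -0.75725294]
top [ 354.04455592   12.25509763 1594.33054001] [ 0.10086016 -0.01677308 -0.99475921]
0.1 [278.3107862  559.17655311 247.63494268] [-3.14037285e+00 -5.09044114e-06  2.67978811e+00] [-0.2665235   0.26973364 -0.93017136]
```

View pics/top1.png

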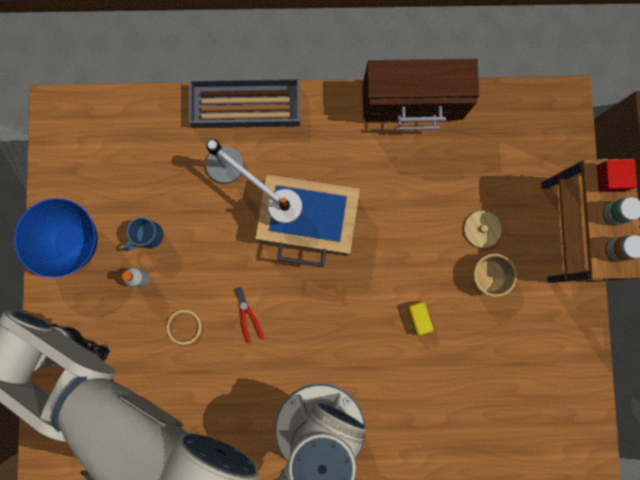

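View pics/scene1.png

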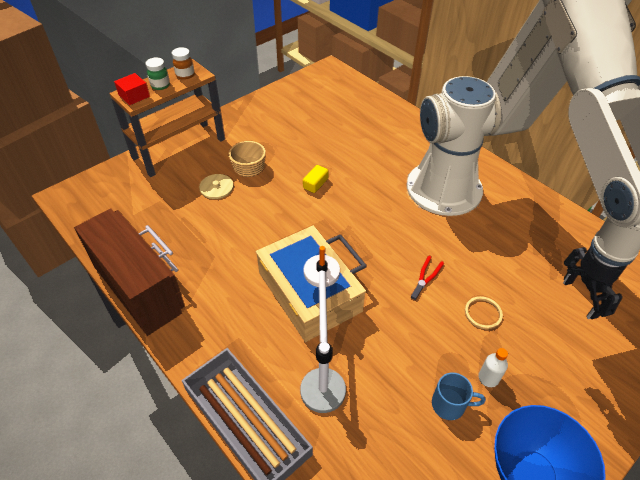

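The top view shows the box around (310,215), the bar handle (280..325, 258), the lamp post top at (214,147) and the orange grip at (284,204). The gripper is far left. I'll enlarge this area.

```bash
python3 - <<'E'
from h import *
im=cv2.imread('pics/top1.png')[130:280,190:370]
cv2.imwrite('pics/topc.png',cv2.resize(im,None,fx=4.4,fy=4,interpolation=cv2.INTER_CUBIC) if 0 else cv2.resize(im,None,fx=4,fy=4,interpolation=cv2.INTER_CUBIC))
E
```

```text
(no output)
```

View pics/topc.png

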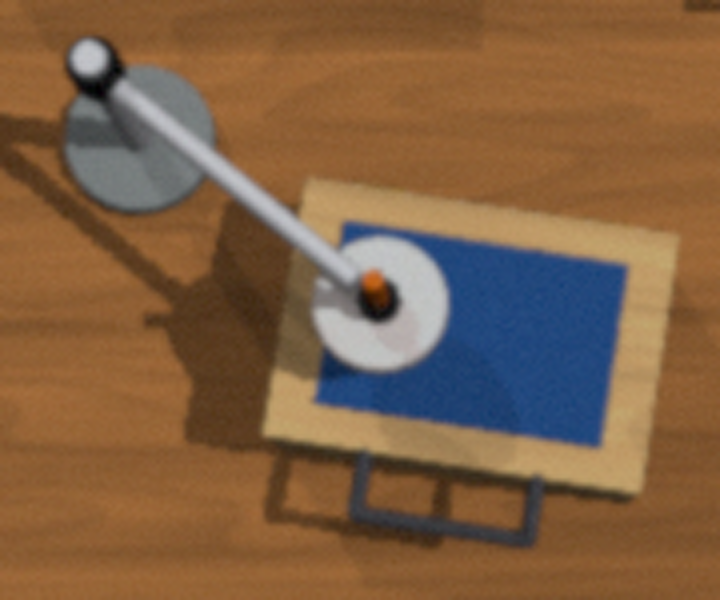

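Crop readings: lid corners (308,180), (678,235), (640,495), (265,437); bar ends (355,518), (532,542); head centre (380,303); grip top (373,278); post base centre (138,140).

```bash
python3 - <<'E'
from h import *
f=lambda a,z:px("top",None,190+a[0]/4,130+a[1]/4,z)
np.set_printoptions(precision=1,suppress=True)
C=[f(a,100) for a in[(308,180),(678,235),(640,495),(265,437)]]
print(C,[np.linalg.norm(C[i]-C[(i+1)%4]) for i in range(4)])
c=sum(C)/4;print('c',c)
u=(C[0]+C[1]-C[2]-C[3]);yaw=np.arctan2(u[1],u[0]);w=C[0]+C[3]-C[1]-C[2];print('yaw',yaw,np.arctan2(-w[0],w[1]))
H=[f((358,518),95),f((532,542),95)];print('handle',H,(H[0]+H[1])/2,np.linalg.norm(H[0]-H[1]))
head=f((380,303),175);grip=f((373,275),255);post=f((138,140),8)
print('head',head,'grip',grip,'post',post,f((92,62),190),np.linalg.norm((head-post)[:2]))
b=yaw
ex=np.array([np.cos(b),np.sin(b)]);ey=np.array([-ex[1],ex[0]])
for n,p in(('post',post),('head',head),('handle',(H[0]+H[1])/2)): print(n,'box frame',(p-c)[:2]@ex,(p-c)[:2]@ey)
print('objects',[px('top',np.load('top.npy'),*q) for q in[(140,278),(145,233),(184,327),(244,305)]])
E
```

```text
[array([715. , 130.7, 100. ]), array([ 670.9, -126. ,  100. ]), array([489.8, -94.3, 100. ]), array([535.5, 162.7, 100. ])] [np.float64(260.48134218447467), np.float64(183.9055315231544), np.float64(260.9889322289709), np.float64(182.38172269055275)]
c [602.8  18.3 100. ]
yaw -0.1746081330887745 -0.1730589390213429
handle [array([478.6,  99.9,  95. ]), array([459.4, -19.4,  95. ])] [469.   40.3  95. ] 120.84036952577125
head [613.5  78.6 175. ] grip [616.6  78.9 255. ] post [769.9 263.2   8. ] [775.1 264.3 190. ] 241.94131651393892
post box frame 122.00188680463107 270.22053818042497
head box frame 0.07037916399576105 61.25090382897268
handle box frame -135.5959835099535 -1.5692183002129825
objects [array([436.9, 484.9,  83.9]), array([572.2, 496.1,   5.9]), array([297.4, 383.1,   1.9]), array([356.4, 208.5,  14.8])]
```

drive_tool:
  deltas:
    - [0, 0, -0.5, 0.12]
    - [0, 0, -0.5, 0.12]
    - [0, 0, -0.5, 0.12]
    - [0, 0, -0.5, 0.12]
    - [0, 0, -0.5, 0.12]
    - [0, 0, -0.5, 0.12]
    - [0, 0, -0.5, 0.12]
    - [0, 0, -0.5, 0.12]
    - [0, 0, -0.5, 0.12]
    - [0, 0, -0.5, 0.12]
    - [0, 0, -0.5, 0.12]
    - [0, 0, -0.5, 0.12]
  jaw: 0.3
  force: 25

```text
clock: 1.1
eef_pos: [278.4, 559.3, 308.1]
tcp_rot: [-3.142, 0.001, 1.234]
contact_force: [0.2, -0.4, 0.4]
opening: 0.701
```

drive_tool:
  deltas:
    - [0, 0, 0, 0.12]
    - [0, 0, 0, 0.12]
    - [0, 0, 0, 0.12]
    - [0, 0, 0, 0.02]
    - [0, 0, 0, 0]

```text
clock: 1.52
eef_pos: [278.4, 559.4, 307.9]
tcp_rot: [3.141, 0.001, 0.862]
contact_force: [0.6, -1.0, 0.5]
opening: 0.7
```

drive_tool:
  deltas:
    - [-0.73, 2.84, 0, 0]
    - [-0.73, 2.84, 0, 0]
    - [-0.73, 2.84, 0, 0]
    - [-0.73, 2.84, 0, 0]
    - [-0.73, 2.84, 0, 0]
    - [-0.73, 2.84, 0, 0]
    - [-0.73, 2.84, 0, 0]
    - [-0.73, 2.84, 0, 0]
    - [-0.73, 2.84, 0, 0]
    - [-0.73, 2.84, 0, 0]

```text
clock: 2.35
eef_pos: [446.6, 317.6, 308.3]
tcp_rot: [3.142, 0.0, 0.864]
contact_force: [-0.2, 0.2, -0.4]
opening: 0.704
```

drive_tool:
  deltas:
    - [-0.73, 2.84, 0, 0]
    - [-0.73, 2.84, 0, 0]
    - [-0.73, 2.84, 0, 0]
    - [-0.73, 2.84, 0, 0]
    - [-0.73, 2.84, 0, 0]
    - [-0.73, 2.84, 0, 0]
    - [-0.73, 2.84, 0, 0]
    - [-0.73, 2.84, 0, 0]
    - [-0.73, 2.84, 0, 0]
    - [-0.73, 2.84, 0, 0]
    - [0, 0, 0, 0]

```text
clock: 3.27
eef_pos: [615.9, 74.4, 307.9]
tcp_rot: [3.14, 0.001, 0.861]
contact_force: [-1.0, -0.3, 0.3]
opening: 0.701
```

```bash
python3 - <<'E'
from h import *
im,d=save("scene",'pics/s2full.png')
cv2.imwrite('pics/s2.png',cv2.resize(im[150:400,200:500,::-1],None,fx=2.4,fy=2.4))
E
```

```text
(no output)
```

View pics/s2.png

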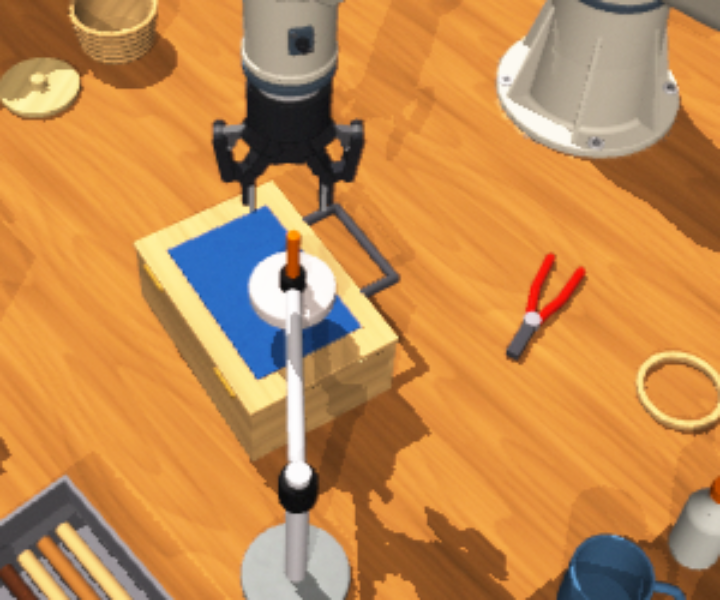

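The open jaws (fingertips at about (252,208) and (327,205)) are centred sideways over the orange rod at (293,240), and the handle and lid are clear. I'll descend to straddle the rod.

drive_tool:
  deltas:
    - [0.1, -0.1, 0.9, 0]
    - [0.1, -0.1, 0.9, 0]
    - [0.1, -0.1, 0.9, 0]
    - [0, 0, 0.9, 0]
    - [0, 0, 0.9, 0]
    - [0, 0, 0.9, 0]
    - [0, 0, 0.9, 0]
    - [0, 0, 0.9, 0]
    - [0, 0, 0, 0]

```text
clock: 4.07
eef_pos: [612.2, 82.4, 234.0]
tcp_rot: [-3.14, 0.002, 0.86]
contact_force: [-0.6, -0.3, 0.3]
opening: 0.698
```

drive_tool:
  deltas:
    - [0, 0, 0, 0]
    - [0, 0, 0, 0]
    - [0, 0, 0, 0]
  jaw: 0.65

```text
clock: 4.32
eef_pos: [613.7, 82.5, 236.9]
tcp_rot: [3.141, -0.001, 0.86]
contact_force: [0.3, -0.1, -0.2]
opening: 0.352
```

drive_tool:
  deltas:
    - [0.07, -1.8, 0, 0.075]
    - [0.07, -1.8, 0, 0.075]
    - [0.07, -1.8, 0, 0.075]
    - [0.07, -1.8, 0, 0.075]
    - [0, 0, 0, 0]

```text
clock: 4.73
eef_pos: [565.3, 138.9, 236.9]
tcp_rot: [-3.141, -0.001, 0.557]
contact_force: [0.1, -0.2, -0.3]
opening: 0.352
```

drive_tool:
  deltas:
    - [0.07, -1.8, 0, 0.075]
    - [0.07, -1.8, 0, 0.075]
    - [0.07, -1.8, 0, 0.075]
    - [0.07, -1.8, 0, 0.075]
    - [0.07, -1.8, 0, 0.075]
    - [0.07, -1.8, 0, 0.075]
    - [0.07, -1.8, 0, 0.075]
    - [0.07, -1.8, 0, 0.075]
    - [0, 0, 0, 0]
    - [0, 0, 0, 0]

```text
clock: 5.57
eef_pos: [530.7, 274.6, 236.6]
tcp_rot: [-3.141, -0.001, -0.036]
contact_force: [-0.1, 0.1, -0.0]
opening: 0.35
```

```bash
python3 - <<'E'
from h import *
im,d=save("scene",'pics/s3.png')
E
```

```text
(no output)
```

View pics/s3.png

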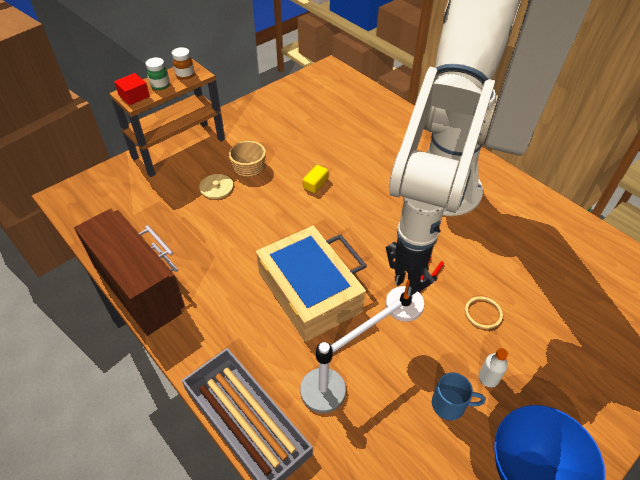

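The head is at about (405,303), swung well left of the box, the lid is shut, and the rod stands in the jaws. I'll release and rise, then turn for the handle.

drive_tool:
  deltas:
    - [0, 0, 0, 0]
    - [0, 0, 0, 0]
    - [0, 0, -1, 0]
    - [0, 0, -1, 0]
    - [0, 0, -1, 0]
    - [0, 0, -1.5, 0]
    - [0, 0, -1.5, 0]
    - [0, 0, -1.5, 0]
    - [0, 0, 0, 0]
  jaw: 0.3

```text
clock: 6.37
eef_pos: [531.8, 274.9, 315.8]
tcp_rot: [-3.139, -0.005, -0.04]
contact_force: [-0.4, 0.4, 0.4]
opening: 0.701
```

drive_tool:
  deltas:
    - [0, 0, 0, -0.12]
    - [0, 0, 0, -0.12]
    - [0, 0, 0, -0.12]
    - [0, 0, 0, -0.12]
    - [0, 0, 0, -0.12]
    - [0, 0, 0, -0.12]
    - [0, 0, 0, -0.12]
    - [0, 0, 0, -0.12]
    - [0, 0, 0, -0.12]
    - [0, 0, 0, -0.12]
    - [0, 0, 0, -0.12]
    - [0, 0, 0, -0.115]

```text
clock: 7.37
eef_pos: [530.2, 274.2, 311.4]
tcp_rot: [3.141, -0.0, 1.401]
contact_force: [-0.5, 0.3, 0.2]
opening: 0.7
```

drive_tool:
  deltas:
    - [-2.68, -0.23, 0, 0]
    - [-2.68, -0.23, 0, 0]
    - [-2.68, -0.23, 0, 0]
    - [-2.68, -0.23, 0, 0]
    - [-2.68, -0.23, 0, 0]
    - [-2.68, -0.23, 0, 0]
    - [-2.68, -0.23, 0, 0]
    - [-2.68, -0.23, 0, 0]
    - [-2.68, -0.23, 0, 0]
    - [0, 0, 0, 0]
  jaw: 0.6

```text
clock: 8.2
eef_pos: [466.3, 37.1, 311.4]
tcp_rot: [3.142, 0.002, 1.393]
contact_force: [0.0, 0.1, -0.5]
opening: 0.397
```

drive_tool:
  deltas:
    - [0, 0, 3, 0]
    - [0, 0, 3, 0]
    - [0, 0, 3, 0]
    - [0, 0, 3, 0]
    - [0, 0, 3, 0]
    - [0, 0, 2, 0]
    - [0, 0, 0, 0]
    - [0, 0, 0, 0]

```text
clock: 8.87
eef_pos: [467.3, 40.6, 141.0]
tcp_rot: [-3.14, 0.0, 1.395]
contact_force: [0.7, -0.3, 0.2]
opening: 0.402
```

```bash
python3 - <<'E'
from h import *
im,d=save("scene",'pics/s4f.png')
cv2.imwrite('pics/s4.png',cv2.resize(im[170:350,240:450,::-1],None,fx=3.3,fy=3.3,interpolation=cv2.INTER_CUBIC))
print(r.sense()['eef_pos'])
p=cams.camera_params("scene")
def proj(X):
    c=np.array(p["R"])@X+p["t"];return ((p["fx"]*c[0]/c[2]+p["cx"]-240)*3.3,(p["fy"]*c[1]/c[2]+p["cy"]-170)*3.3)
print(proj(np.array([469,40.3,95])))
E
```

```text
[468.17087178  40.6609862  142.00752416]
(np.float64(366.08777132458346), np.float64(264.262749403893))
```

View pics/s4.png

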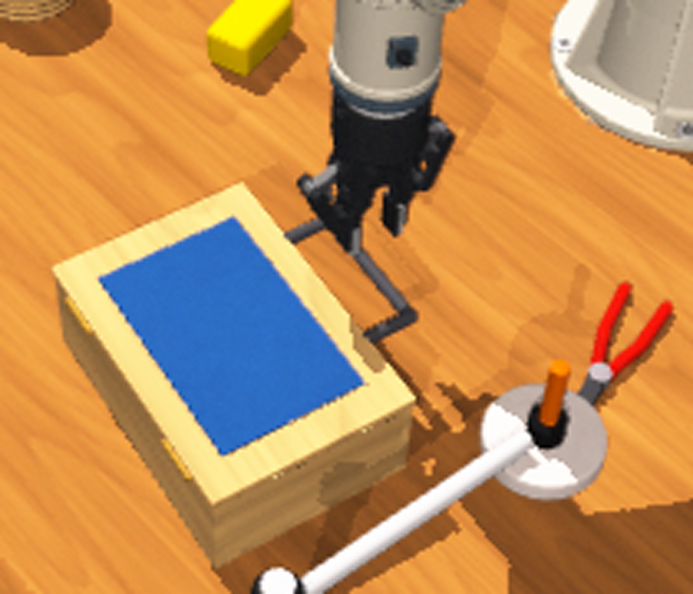

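The jaws straddle the bar's line: the far finger at (345,240) is above the gap, the bar runs through about (360,260) and agrees with the projected point (366,264), and the lamp head at (545,440) is clear. I'll descend and grip.

drive_tool:
  deltas:
    - [0, 0, 0.6, 0]
    - [0, 0, 0.6, 0]
    - [0, 0, 0.6, 0]
    - [0, 0, 0.6, 0]
    - [0, 0, 0.6, 0]
    - [0, 0, 0.6, 0]
    - [0, 0, 0.6, 0]
    - [0, 0, 0.5, 0]
    - [0, 0, 0, 0]

```text
clock: 9.67
eef_pos: [467.0, 40.4, 93.2]
tcp_rot: [-3.14, 0.0, 1.395]
contact_force: [-0.9, 0.1, 0.6]
opening: 0.396
```

drive_tool:
  deltas:
    - [0, 0, 0, 0]
    - [0, 0, 0, 0]
    - [0, 0, 0, 0]
    - [0, 0, 0, 0]
    - [0, 0, 0, 0]
  jaw: 1
  force: 25

```text
clock: 10.08
eef_pos: [469.6, 40.1, 95.1]
tcp_rot: [3.138, -0.0, 1.395]
contact_force: [3.6, -3.7, -1.6]
opening: 0.132
```

drive_tool:
  deltas:
    - [0.07, 0, -1.3, 0]
    - [0.14, 0, -1.3, 0]
    - [0, 0, 0, 0]

```text
clock: 10.33
eef_pos: [472.2, 40.7, 123.2]
tcp_rot: [3.132, 0.002, 1.396]
contact_force: [10.3, -17.7, -2.2]
opening: 0.128
```

I put the small lateral shift in the x column by mistake, so I'll undo it and go on along the arc.

drive_tool:
  deltas:
    - [-0.21, 0.21, 0, 0]
    - [0, 0.22, -1.3, 0]
    - [0, 0.3, -1.27, 0]
    - [0, 0.37, -1.25, 0]
    - [0, 0.43, -1.25, 0]
    - [0, 0, 0, 0]

```text
clock: 10.83
eef_pos: [486.5, 37.8, 173.9]
tcp_rot: [3.134, -0.002, 1.395]
contact_force: [8.5, 0.4, -4.0]
opening: 0.128
```

drive_tool:
  deltas:
    - [0, 0.5, -1.2, 0]
    - [0, 0.58, -1.17, 0]
    - [0, 0.65, -1.14, 0]
    - [0, 0.71, -1.1, 0]
    - [0, 0.77, -1.05, 0]
    - [0, 0.84, -1.01, 0]
    - [0, 0, 0, 0]

```text
clock: 11.42
eef_pos: [527.3, 30.5, 239.6]
tcp_rot: [3.133, -0.002, 1.395]
contact_force: [14.7, 0.9, -16.4]
opening: 0.127
```

drive_tool:
  deltas:
    - [0, 0.89, -0.96, 0]
    - [0, 0.95, -0.91, 0]
    - [0, 1.0, -0.85, 0]
    - [0, 1.04, -0.79, 0]
    - [0, 1.09, -0.73, 0]
    - [0, 1.13, -0.66, 0]
    - [0, 0, 0, 0]
    - [0, 0, 0, 0]

```text
clock: 12.08
eef_pos: [582.9, 20.5, 286.3]
tcp_rot: [-3.141, -0.001, 1.395]
contact_force: [3.1, 5.3, -5.1]
opening: 0.132
```

```bash
python3 - <<'E'
from h import *
im,d=save("scene",'pics/s5.png')
i2,d2=save("top",'pics/t5.png')
print(r.sense())
cv2.imwrite('pics/c5.png',np.hstack([cv2.resize(im[120:420,220:520],(400,400)),cv2.resize(i2[110:310,180:380],(400,400))])[:,:,::-1])
E
```

```text
{'clock': 12.1833, 'qpos': array([3.21656293e-02, 2.53556153e-01, 1.68484478e+00, 1.25680187e-03,
       1.20354804e+00, 2.07775604e-01]), 'qvel': array([ 0.00272416, -0.0008171 ,  0.00640745,  0.00024723, -0.00279882,
        0.00049243]), 'joint_efforts': array([-2.59562865e+00, -5.78277540e+01, -3.60844696e+01, -1.31853160e+00,
        1.33351967e+00, -1.97267218e-02]), 'eef_pos': array([582.28131932,  20.61892611, 286.00234462]), 'tcp_rot': array([-3.14100179e+00, -1.07405154e-03,  1.39473457e+00]), 'contact_force': array([ 3.92860767,  4.97358244, -7.22186395]), 'wrist_torque': array([ 0.71539828, -0.66663644,  0.01010585]), 'opening': 0.12462020340975931}
```

View pics/c5.png

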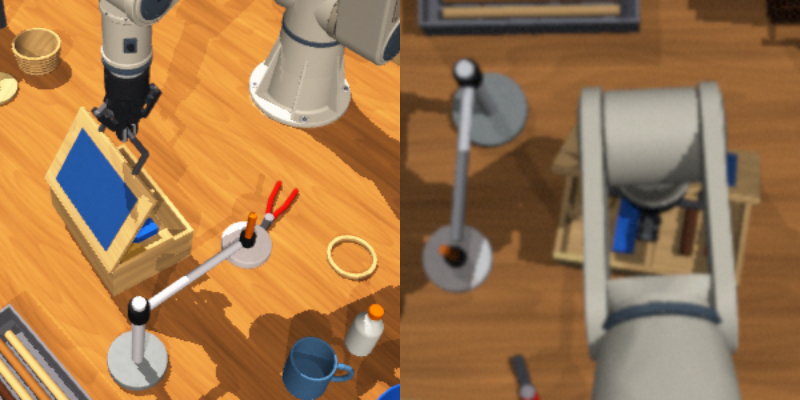

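The lid is open with the gripper on its bar (left, about (125,135)), and the lamp head at (247,243) left / (457,255) right is clear of the box. I'll check the lid angle by a plane fit and the lamp position by depth.

```bash
python3 - <<'E'
from h import *
d=np.load('scene.npy');im=cv2.imread('pics/s5.png').astype(int)
m=(im[:,:,0]>120)&(im[:,:,2]<90)&(d>0);m[:210]=0;m[310:]=0;m[:,:250]=0;m[:,328:]=0
m=cv2.erode(m.astype(np.uint8),np.ones((5,5)))
n,l,s,_=cv2.connectedComponentsWithStats(m);k=1+np.argmax(s[1:,4])
P=np.array([px("scene",d,u,v) for v,u in np.argwhere(l==k)])
c=np.median(P,0)
_,_,V=np.linalg.svd(P-P.mean(0));nv=V[2]*np.sign(V[2][2]);print(len(P),c,nv,'angle',np.arccos(nv[2]))
print('from handle z', np.arcsin((286-2-92.5+5)/225))
# lamp: top view, crop (457,255)->full
h=px("top",None,180+457/2,110+257/2,175);b=-.174
print('head',h,'ybox',(h[:2]-[603,18])@[-np.sin(b),np.cos(b)])
a=cv2.imread('pics/top1.png').astype(int);t=cv2.imread('pics/scene1.png').astype(int)
for n,(u,v) in dict(basket=(247,158),wb=(216,187),mug=(452,395),glue=(493,370),pl=(428,278),yc=(316,179),hoop=(484,313)).items():
    w=slice(v-12,v+12),slice(u-12,u+12)
    print(n,np.abs(t[w]-im[w]).mean().round(1))
E
```

```text
1845 [655.53139046  11.47324921 175.28885441] [ 0.84853786 -0.15180933  0.50688996] angle 1.0392232700016073
from handle z 1.0620038022845264
head [ 519.79309743 -243.71549284  175.        ] ybox -272.16868493973567
basket 8.6
wb 7.9
mug 6.7
glue 24.0
pl 6.3
yc 97.8
hoop 7.8
```

The head pixel missed the 400 px offset of the right-hand pane. The yellow case is probably behind the arm in this view and the glue in the arm's shadow, so I'll recheck all three.

```bash
python3 - <<'E'
from h import *
h=px("top",None,180+57/2,110+257/2,175);b=-.174
print('head',h,'ybox',(h[:2]-[603,18])@[-np.sin(b),np.cos(b)])
a,t=[cv2.imread(f).astype(np.uint8) for f in('pics/top1.png','pics/t5.png')]
def cen(im,w,f):
    s=im[w[1]:w[3],w[0]:w[2]].astype(int);v=np.argwhere(f(s));return v.mean(0)[::-1]+w[:2],len(v)
Y=lambda s:(s[:,:,2]>150)&(s[:,:,1]>130)&(s[:,:,0]<80)
O=lambda s:(s[:,:,2]>170)&(s[:,:,1]<110)&(s[:,:,0]<40)
for n,w,f in(('case',(390,290,450,345),Y),('glue cap',(115,265,140,290),O)):
    print(n,cen(a,w,f),cen(t,w,f))
E
```

```text
head [531.02210323 279.51235374 175.        ] ybox 245.10250488254815
case (array([421.56329114, 318.10337553]), 474) (array([421.50947368, 318.09894737]), 475)
glue cap (array([126.06818182, 276.04545455]), 44) (array([126.13043478, 275.91304348]), 46)
```

Everything checks out: the lid is at about 1.04 to 1.06 rad, the head at y of about 245 mm, and nothing has moved. I'll settle for a few rows and hand in.

drive_tool:
  deltas:
    - [0, 0, 0, 0]
    - [0, 0, 0, 0]
    - [0, 0, 0, 0]
    - [0, 0, 0, 0]

```text
clock: 12.52
eef_pos: [582.1, 20.7, 285.9]
tcp_rot: [-3.141, -0.001, 1.395]
contact_force: [4.0, 3.8, -6.3]
opening: 0.129
```

```bash
python3 -c "
from rig import r,job
s=r.sense();print(s['eef_pos'],s['opening'],s['contact_force'],s['clock']);print(job.sign_off())"
```

```text
[582.09683585  20.67666848 285.90348485] 0.1289591087505969 [ 3.99388402  3.79991359 -6.2840675 ] 12.5167
the job is handed in; nothing more can be done
None
```

I swung the lamp aside by its grip rod with the lid shut. Then I gripped the bar handle, raised the lid along its arc to about 60 degrees, and handed in at 12.5 s while still holding it.

- **Lid angle:** a plane fit on the lid gave 1.04 rad, and a rough estimate from the tool height gave 1.06. Both are inside 0.925 to 1.17.
- **Grip:** the jaws were closed on the bar at about 11 mm opening with a 25 N grip setting. I did not measure the finger contact force itself. The tool's outside force was about 8 N at the end.
- **Lamp head:** its centre was about 245 mm left of the box's centre line (172 mm needed). My first figure for this was −272 mm, because I left out a picture offset; I recomputed it.
- **Loose things:** none showed a shift. The yellow case and glue cap are at the same pixels as before. I compared the other five only by before-and-after picture difference, which was small.
- **One slip:** early in the lift I put about 2 mm of shift on the wrong axis. It caused about 18 N sideways on the handle, and I undid it in the next move.

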